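Scrap the rusty block through the self-closing flap

TASK

Scrap the rusty block: push the yellow self-closing flap of the blue scrap box open with one finger, keep it open with that finger, and with the other finger gently push the block along the deck, through the open gate, until it drops into the box; then take the fingers away so that the flap swings fully shut. The flap must not touch the block, the block is only pushed (never pinched, lifted or carried), and the things standing beside the box stay where they are.

Things in the scene. Friction and masses are not known exactly. Their poses are not given: they have to be found in the camera images.
- box: Blue sheet-metal scrap box, fixed, open on top. Origin: on the bench top below the gate's middle; x points through the gate away from the robot (the block's way), y left, z up. In this frame (mm): deck x -112 to 8, top z 80; behind it the pit, x 8 to 132, floor z 8; inside y -71 to 71; side walls 4 thick, top z 95; rear wall top z 113.
- gate (a point): Middle of the gate on the deck: box frame (0, 0, 80 mm). Gate posts stand left (y 70 to 80 mm) and right (y -73 to -61 mm), up to z 136 mm (left: spring and hinge beside it); nothing lies over the gate, so fingers reach in from above.
- flap (a joint): Flap angle, rad: 0 shut across the gate, 1.45 fully open. Vertical hinge at box frame x 0, y +64 mm, beside the left post; it swings only inward (to +x, over the pit). A spring always shuts it: about 0.08 N m when shut, 0.15 N m fully open; damped, shuts in about 1 s when let go.
- flap_edge (a point): Middle of the free edge of the yellow flap, 117 mm from the hinge, 25 mm above the deck. The flap is 4 mm thick, from 4 to 46 mm above the deck, with a black rubber push pad 11 to 41 mm from the hinge on the robot's side. Pushed 25 mm from the hinge, its free edge runs ahead over four times as fast.
- block: Rusty brown packing block, 31 mm (its x) by 45 mm (its y) by 20 mm high, about 0.12 kg, lying loose on the deck before the gate, roughly square to it and right of the middle. Origin: centre of its underside.
- tin: Open grey grease tin, 64 mm across, 46 mm high, on the bench left of the box: leave alone. Origin: centre of underside.
- plate: Drilled steel plate, 40 x 50 x 12 mm, on the bench left of the box: leave alone. Origin: centre of underside.
- offcut: Sawn tube offcut, 55 x 46 x 20 mm, on the bench right of the box: leave alone. Origin: centre of underside.
- bolt: Bright hex bolt, 138 mm long (its y), 30 mm high, on the bench right of the box: leave alone. Origin: centre of underside.
Mind the look-alikes: they are no part of the job. Several things have the shape of the block; the one meant has the colours described above.

How it is judged (in metres and radians):
On the way, in this order (a step that is already met when the one before it is completed fails the run):
1. with the block's middle still in front of the gate, one finger holds the flap open (over 0.35 rad) while the other pushes the block (value of joint flap above 0.35 rad and contact force between the fingers and flap above 0.2 N and contact force between the fingers and block above 0.02 N and x of block in the frame of box below 0 m), for 0.02 s.
2. the block's middle passes the gate while a finger holds the flap open (over 0.6 rad) (value of joint flap above 0.6 rad and contact force between the fingers and flap above 0.2 N and x of block in the frame of box above 0.006 m), for 0.05 s.
At the end, for the whole second after the job is handed in: The block lies at rest inside the box's pit, below the deck (its underside's centre less than 65 mm above the bench), and the flap is shut to within 0.06 rad (x of block in the frame of box between 0.008 and 0.132 m and y of block in the frame of box between -0.071 and 0.071 m and z of block in the frame of box below 0.065 m and value of joint flap below 0.06 rad and linear speed of block below 0.02 m/s); the robot touches nothing.
It fails at once if the block touches the flap (over 0.3 N) (contact force between block and flap above 0.3 N).
It fails at once if the block is lifted more than 15 mm off the deck (z of block in the frame of box above 0.095 m).
It fails at once if the block is pinched or shoved hard (over 15 N) (contact force between the fingers and block above 15 N).
It fails at once if a thing beside the box (tin, plate, offcut or bolt) is moved by more than 20 mm (distance of any of tin, plate, offcut, bolt from where it was at the start of the episode above 0.02 m).
It also fails if it takes over 35 s, if anything falls off the work surface, if the arm or the gripper's body presses on something with over 40 N, if the wrist force passes 120 N, or if a joint passes its speed limit or range.

ROBOT

A 6-joint arm with a two-finger parallel gripper is mounted at the origin on a cart in front of the work surface, level with it; the furniture and walls round the work are solid. World frame = base frame: x ahead of the robot, y to its left, z up, the work surface at z = 0. Lengths are in mm, angles in rad, forces in N, time in s.
With the tool pointing down it reaches from about 325 to 900 mm from the base axis. Payload 3.5 kg.
Tool frame: the origin (TCP) lies at the very end of the fingers, on their centre line; the grasp point (between the pads) lies bot.hold_point_z behind it (bot.hold_point_z is the distance from the TCP to the grasp point, in mm); z points along the fingers, x is the direction in which the jaws open and shut, and the axes are right-handed (so a half turn about z gives the same grasp; the last joint's range is limited). The gripper opens to 85 mm and grips with 20 to 120 N. Pads are 22 mm wide; open, the fingers measure 114 mm over their backs; the gripper's body (76 mm by 85 mm) begins 54 mm behind the grasp point. The pads swing forward as they close: fully open they stand 13 mm farther back than shut.
Start: joints at [1.142, 0.276, -0.026, 1.268, 0, 1.467], TCP at [200.048, 592.117, 231.313] pointing down, gripper open.
Joint ranges: [-3.12, 3.12], [-0.85, 1.88], [-1.08, 1.24], [-1.95, 2.15], [-1.57, 1.53], [-3.14, 3.14]. Speed limits (rad/s): [2.57, 2.57, 3.14, 3.14, 3.14, 3.14].

INTERFACE

Orientations are given as a 3x3 rotation matrix whose columns are the frame's x, y, z axes.
In Python, from bench import bot, vision, close_job gives the robot as it stands.
- The arm moves only by the shell command python3 -m pendant 'ROWS' [OPENING] [FORCE]. ROWS is a JSON object of lists of equal length, an entry for each row: "xyz": the shift along the tool's x, y, z in mm, a list of three; "twist": the turn about the tool's z in rad. In form: {"xyz": [[tx, ty, tz], ...], "twist": [twist, ...]}. A call has 1 to 10 rows; each row shifts and turns the pose as measured when the row begins, along the tool's axes as they then stand; what a row does not reach is not made up. A row lasts 1/8 s, in which the tool goes at most 62.5 mm and 10.7 degrees, less where a joint would pass 70% of its speed; a pose out of reach is approached as far as the arm can. A call is refused whole if a number of a shift passes 62.5 or a number of a turn 0.188, either way. A call with a gripper value outside its range is refused whole. OPENING is the opening, from 0 (shut) to 1 (fully open), set as the call begins (- or left out, the last holds). The fingers move at their own pace and stop on an object; FORCE is the grip in N (left out, the last holds). Time passes only in rows, so rows that do not move let the fingers close. It gives the time, the measured TCP pose, the force and the opening at its end, in the units of the state.
- bot.observe(): the state, without advancing time (a new reading comes with each control period).
- vision.get_image(name): name is "scene" or "side" or "wrist"; returns a dict with "image" (480x640x3 uint8, red, green, blue), "fx", "fy", "cx", "cy" (pixels), "R" (3x3) and "t" (3): a world point X has camera coordinates R X + t; the wrist camera has in their place "tool_from_camera" (4x4, takes a point from camera to tool coordinates, whose origin is the TCP and whose axes are the tool frame's). Camera axes: x right, y down, z forward; pixel columns grow to the right and rows downward; lengths in mm; the calibration is good to about 2 mm. A picture is of the moment at which its call begins: read the wrist's pose just before it. There is no depth.
- close_job(): hands the job in, once; it reports no verdict.
The state is a dict: "time": time; "joint_positions": joint angles; "qvel": joint speeds; "tau": joint torques, N m; "tool_pos": TCP position; "ee_rot": TCP orientation; "force": force on the tool from outside, world axes, zero at the start; "torque": the same for the moment, N m; "gripper_width": finger opening in mm.
Only numpy, scipy, OpenCV 4.12 (cv2) and the standard library are available. Lean on these libraries where they do the work, as an engineer would, in place of code of your own. Each camera call takes 0.05 s, during which the arm holds its last target. There are 200 camera calls.

## Working session

There is one attempt and no reset: what is moved stays moved. The work goes in short steps, Python scripts to look and compute and a shell command to move; the robot and the scene stay as the last step left them, time stands still between calls to the robot, and variables do not carry over. Pictures are saved under pics/ and viewed, about 8 in all and at most 12, crops included, and the job is handed in when it is done.

```bash
mkdir -p pics; ls
python3 - <<'E'
from bench import bot,vision
import cv2,numpy as np
s=bot.observe();print(s['time'],s['tool_pos'],np.round(s['ee_rot'],3).tolist(),s['gripper_width'],bot.hold_point_z)
for n in("scene","side"):
    d=vision.get_image(n);cv2.imwrite(f"pics/{n}0.png",d["image"][:,:,::-1])
    print(n,d["fx"],d["cx"],d["cy"],np.round(d["R"],3).tolist(),d["t"])
E
```

```text
pics
0.0 [199.72584094 591.42353474 230.14425311] [[0.32, 0.947, -0.001], [0.947, -0.32, -0.002], [-0.002, -0.0, -1.0]] 85.32864994917664 18.700000000000003
scene 475.3660687144619 322.0661830609774 234.44724171111895 [[0.776, -0.63, -0.021], [-0.409, -0.477, -0.778], [0.48, 0.612, -0.628]] [-442.28949841  281.06730814  804.00759979]
side 493.7917215319898 322.60785191368814 234.8312330535971 [[0.927, -0.374, -0.013], [-0.183, -0.423, -0.888], [0.326, 0.825, -0.461]] [-544.8003234   142.08264775  839.28254549]
```

View pics/scene0.png

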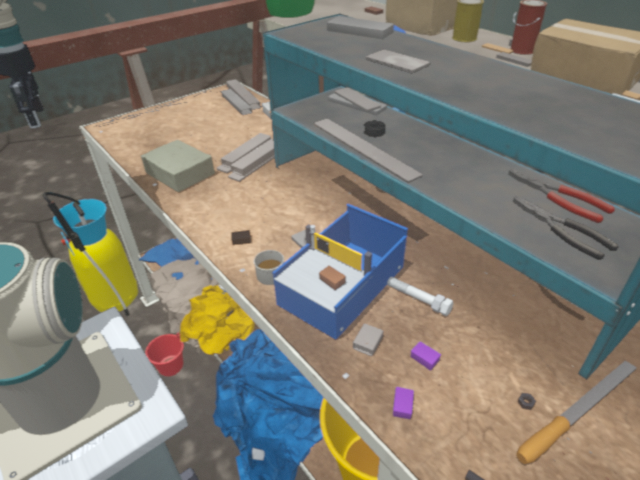

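View pics/side0.png

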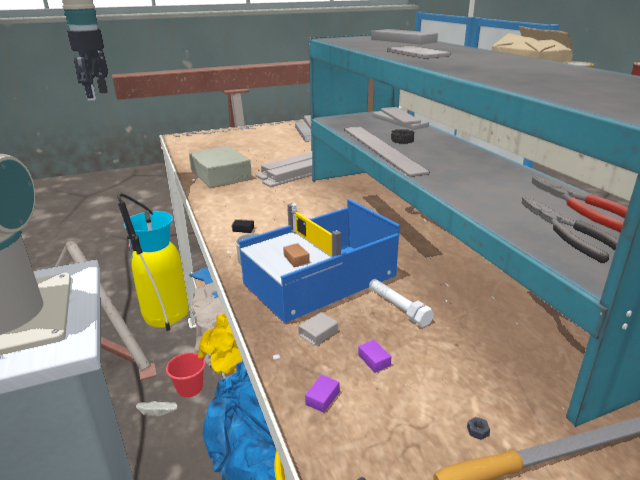

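The block is the brown one on the deck: scene (332,277), side (297,255). Look-alikes are the purple blocks at scene (425,355) and (403,402), the grey offcut (368,340) and the dark piece (241,237). The box's gate faces away to the upper right. I'll check with a close crop.

Run:
```python
import cv2
a=cv2.imread("pics/scene0.png")[200:340,260:420];cv2.imwrite("pics/c1.png",cv2.resize(a,None,fx=4.25,fy=4.25,interpolation=cv2.INTER_CUBIC))
a=cv2.imread("pics/side0.png")[195:325,230:410];cv2.imwrite("pics/c2.png",cv2.resize(a,None,fx=4,fy=4,interpolation=cv2.INTER_CUBIC))
```

```text
(no output)
```

View pics/c1.png

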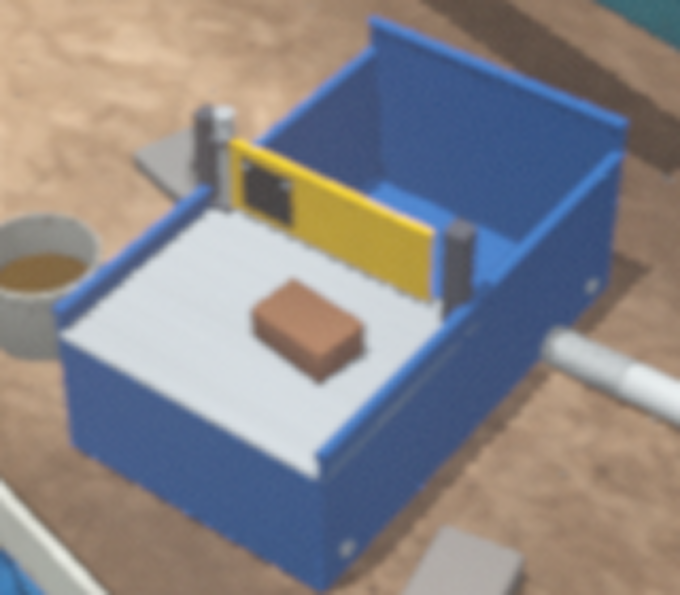

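View pics/c2.png

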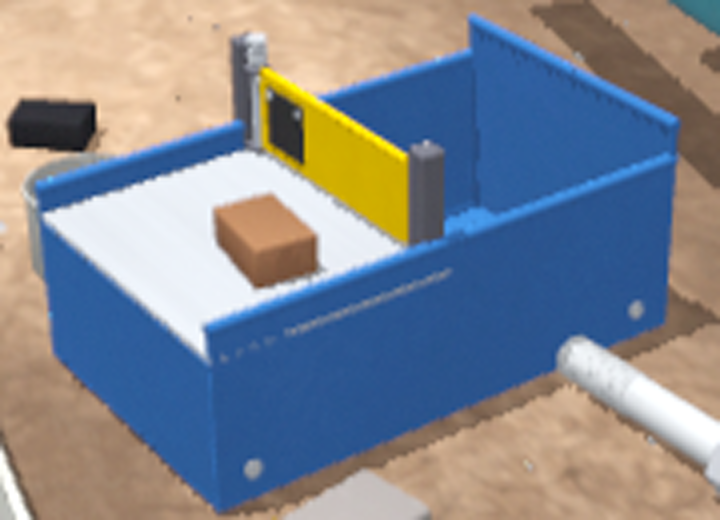

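The crop shows a brown block with no markings, right of the middle in front of the yellow flap, so the choice is confirmed. I'll fit the box pose from its picked corners in both views, and the block from its top corners at z = 100.

```bash
cat > geo.py <<'E'
import numpy as np
from scipy.optimize import least_squares
def Rz(a): c,s=np.cos(a),np.sin(a);return np.array([[c,-s,0],[s,c,0],[0,0,1.]])
def proj(d,X):
    c=np.asarray(X)@np.asarray(d["R"]).T+d["t"];return np.c_[d["fx"]*c[:,0]/c[:,2]+d["cx"],d["fy"]*c[:,1]/c[:,2]+d["cy"]]
def ray(d,uv,z):
    uv=np.atleast_2d(uv);R=np.asarray(d["R"]);o=-R.T@d["t"]
    v=np.c_[(uv[:,0]-d["cx"])/d["fx"],(uv[:,1]-d["cy"])/d["fy"],np.ones(len(uv))]@R
    return o+v*((z-o[2])/v[:,2])[:,None]
E
python3 - <<'E'
from bench import vision
from geo import *
S=vision.get_image("scene");D=vision.get_image("side")
P=np.array([[-112,71,80],[-112,-71,80],[-112,-75,0],[-112,75,0],[136,-75,113],[134,75,113],[-2,-53,126]],float)
c1=np.array([[63,335],[318,475],[322,590],[72,442],[625,124],[372,18],[432,232]])/4.25+[260,200]-.4
c2=np.array([[45,212],[207,360],[218,510],[55,355],[677,120],[470,17],[410,155]])/4+[230,195]-.4
def f(p):
    X=P@Rz(p[2]).T+[p[0],p[1],0];return np.r_[proj(S,X)-c1,proj(D,X)-c2].ravel()
x0=ray(S,c1[6:],126)[0]
r=least_squares(f,[x0[0],x0[1],-.5],loss="soft_l1");print(r.x);print(np.round(r.fun.reshape(-1,2),1).tolist())
p=r.x
b1=np.array([[253,316],[293,281],[363,323],[322,360]])/4.25+[260,200]-.4
b2=np.array([[214,207],[272,195],[317,236],[254,251]])/4+[230,195]-.4
for d,b in((S,b1),(D,b2)):
    B=(ray(d,b,100)-[p[0],p[1],0])@Rz(p[2]);print(np.round(B,1).tolist(),B.mean(0))
np.save("box.npy",p)
E
```

```text
[ 5.30105498e+02 -1.04394329e+02  2.30576482e-01]
[[-0.0, -0.9], [-0.5, -0.5], [0.5, 2.3], [-0.3, 1.6], [1.2, -1.5], [0.2, -1.0], [-0.1, 0.1], [-0.7, -0.0], [-0.4, -2.1], [0.6, 2.4], [-0.3, 0.8], [0.9, -1.2], [0.7, -1.4], [-1.7, 0.1]]
[[-69.5, -5.2, 100.0], [-41.0, -5.7, 100.0], [-44.4, -46.6, 100.0], [-73.4, -45.8, 100.0]] [-57.0682125  -25.83100212 100.        ]
[[-65.8, -2.8, 100.0], [-40.0, -8.4, 100.0], [-44.2, -49.8, 100.0], [-72.0, -44.8, 100.0]] [-55.48398604 -26.46669128 100.        ]
```

```bash
python3 -m pendant '{"xyz":[[0,0,0],[0,0,0],[-29,45,0],[-29,45,0],[-29,45,0],[-29,45,0],[-29,45,0],[-29,45,0],[-29,45,0],[-29,45,0]],"twist":[0.15,0.15,0,0,0,0,0,0,0,0]}' 1
python3 - <<'E'
from bench import bot
import numpy as np
s=bot.observe();print(s['time'],s['tool_pos'],np.degrees(np.arctan2(s['ee_rot'][1][0],s['ee_rot'][0][0])),s['gripper_width'])
R=np.array(s['ee_rot']);print(R.T@(np.array([473,-112,230])-s['tool_pos']))
E
```

```text
time: 1.45
tool_pos: [355.2, 182.7, 229.2]
ee_rot: [[0.587, 0.809, 0.002], [0.809, -0.587, -0.002], [-0.0, 0.003, -1.0]]
force: [0.7, -0.7, -0.4]
gripper_width: 84.9
1.45 [355.18868986 182.72126659 229.19582522] 54.02443781860105 84.88558725358209
[-1.69301604e+02  2.68472984e+02  1.56979907e-02]
```

```bash
python3 -m pendant '{"xyz":[[-29,45,0],[-29,45,0],[-29,45,0],[-29,45,0],[-29,45,0],[-25,40,0],[0,0,0]],"twist":[0,0,0,0,0,0,0]}' 1
python3 - <<'E'
from bench import bot,vision
import numpy as np,cv2
s=bot.observe();print(s['time'],s['tool_pos'],np.degrees(np.arctan2(s['ee_rot'][1][0],s['ee_rot'][0][0])))
d=vision.get_image("wrist");cv2.imwrite("pics/w1.png",d["image"][:,:,::-1])
T=np.array(d["tool_from_camera"]);M=np.eye(4);M[:3,:3]=s['ee_rot'];M[:3,3]=s['tool_pos'];C=M@T
np.savez("w1.npz",R=C[:3,:3].T,t=-C[:3,:3].T@C[:3,3],fx=d["fx"],fy=d["fy"],cx=d["cx"],cy=d["cy"])
E
```

```text
time: 2.33
tool_pos: [472.7, -124.2, 230.6]
ee_rot: [[0.592, 0.806, 0.007], [0.806, -0.592, -0.002], [0.003, 0.007, -1.0]]
force: [-0.6, 0.9, -0.6]
gripper_width: 85.3
2.325 [ 472.68751061 -124.19761562  230.58962902] 53.68873851855026
```

View pics/w1.png

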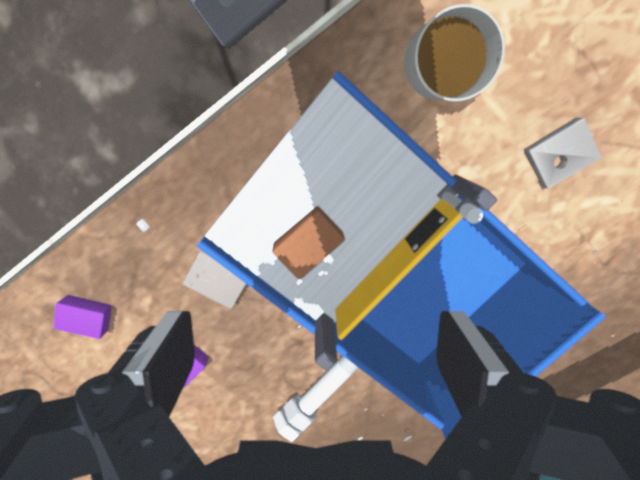

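The wrist view shows the block at (308,243), the flap from (455,210) to (338,332), its pad at (427,230), the posts at (327,340) and (470,195), and the fingers at (160,350) and (470,350). The front wall corners are at (338,72) and (202,242). I'll refine the box pose and block with this view, and find the fingertips.

Run:
```python
from bench import bot,vision
from geo import *
import cv2
W=dict(np.load("w1.npz"));p=np.load("box.npy")
d=vision.get_image("wrist");T=np.linalg.inv(np.array(d["tool_from_camera"]))
for z in(0,-13):
    X=np.array([[sx*(42.5+dx),y,z] for sx in(-1,1) for dx in(0,14.5) for y in(-11,11)])
    print(z,np.round(proj(dict(R=T[:3,:3],t=T[:3,3],**{k:d[k] for k in("fx","fy","cx","cy")}),X)).tolist())
P=np.array([[-112,73,95],[-112,-73,95],[136,75,113]],float);uv=np.array([[338,73],[201,242],[603,316]])
f=lambda q:(proj(W,P@Rz(q[2]).T+[q[0],q[1],0])-uv).ravel()
r=least_squares(f,p);print(p,r.x,np.round(r.fun,1))
im=cv2.imread("pics/w1.png");h=cv2.cvtColor(im,cv2.COLOR_BGR2HSV)
m=cv2.inRange(h,(0,80,60),(18,255,255));m[:200]=0;m[300:]=0;m[:,:250]=0;m[:,360:]=0
c=max(cv2.findContours(m,0,2)[0],key=cv2.contourArea);print(cv2.contourArea(c),cv2.boundingRect(c),c[::1][:,0].mean(0))
B=(ray(W,c[:,0],100)-[r.x[0],r.x[1],0])@Rz(r.x[2])
rc=cv2.minAreaRect(B[:,:2].astype(np.float32));print("block at z=100 outline",rc)
fl=(ray(W,[[340,338],[333,306],[455,202],[463,212],[427,230]],126)-[r.x[0],r.x[1],0])@Rz(r.x[2]);print(np.round(fl,1).tolist())
B0=(ray(W,[[273,251],[318,207],[344,237],[300,277]],100)-[r.x[0],r.x[1],0])@Rz(r.x[2]);print(np.round(B0,1).tolist())
```

```text
0 [[202.0, 290.0], [206.0, 343.0], [162.0, 290.0], [168.0, 343.0], [431.0, 291.0], [426.0, 343.0], [470.0, 291.0], [464.0, 343.0]]
-13 [[192.0, 306.0], [197.0, 362.0], [149.0, 306.0], [156.0, 362.0], [441.0, 306.0], [436.0, 362.0], [484.0, 306.0], [476.0, 363.0]]
[ 5.30105498e+02 -1.04394329e+02  2.30576482e-01] [ 5.28695443e+02 -1.02528586e+02  2.25666884e-01] [-0.8 -0.9 -3.3 -0.1  4.1  2.5]
2602.0 (273, 208, 71, 70) [311.32727273 238.85454545]
block at z=100 outline ((-54.41898727416992, -22.240612030029297), (44.4097900390625, 30.81974983215332), 82.56278228759766)
[[0.0, -52.1, 126.0], [-19.2, -37.5, 126.0], [-9.5, 62.3, 126.0], [-1.3, 61.1, 126.0], [-9.7, 38.9, 126.0]]
[[-68.8, -42.3, 100.0], [-65.7, 1.5, 100.0], [-38.5, -2.7, 100.0], [-42.2, -44.9, 100.0]]
```

```bash
python3 -m pendant '{"xyz":[[0,0,0],[8,-12,0],[0,0,35],[0,0,35],[0,0,35],[0,0,0]],"twist":[0.09,0,0,0,0,0]}' 1
cat > st.py <<'E'
from bench import bot
from geo import *
p=np.array([529.3,-103.4,.228]);s=bot.observe();R=np.array(s['ee_rot'])
b=Rz(p[2]).T@(np.array(s['tool_pos'])-[p[0],p[1],0]);U=Rz(p[2]).T@R
print("t",s['time'],"mid box",np.round(b,1),"jaw deg",np.degrees(np.arctan2(U[1,0],U[0,0])).round(1),"F",np.round(s['force'],1))
print("to (-60,7.5,77) tool axes",np.round(U.T@(np.array([-60,7.5,77])-b),1)," 10mm box x in tool:",np.round(U.T@[10,0,0],2))
E
python3 st.py
```

```text
time: 3.18
tool_pos: [463.7, -96.2, 123.9]
ee_rot: [[0.648, 0.761, 0.005], [0.761, -0.648, 0.003], [0.005, 0.001, -1.0]]
force: [-0.3, 0.6, 0.9]
gripper_width: 85.3
t 3.175 mid box [-62.3  21.9 123.9] jaw deg 36.5 F [-0.3  0.6  0.9]
to (-60,7.5,77) tool axes [-7.  12.9 46.9]  10mm box x in tool: [8.04 5.95 0.05]
```

```bash
python3 -m pendant '{"xyz":[[-7,13,0],[0,0,0]],"twist":[0,0]}' 1 >/dev/null
python3 st.py
python3 - <<'E'
from bench import vision
vision.get_image("scene")
E
python3 st.py
```

```text
t 3.425 mid box [-58.3   6.8 126.8] jaw deg 36.7 F [-1.  -1.   1.5]
to (-60,7.5,77) tool axes [-1.3 -1.8 49.7]  10mm box x in tool: [8.02 5.98 0.09]
t 3.475 mid box [-58.4   7.1 126.8] jaw deg 36.7 F [-0.2 -0.2  0.1]
to (-60,7.5,77) tool axes [-1.4 -1.5 49.8]  10mm box x in tool: [8.02 5.98 0.09]
```

```bash
python3 -m pendant '{"xyz":[[-2,-2,0],[0,0,16],[0,0,16],[0,0,12],[0,0,0]],"twist":[0,0,0,0,0]}' 1 >/dev/null
python3 st.py
python3 - <<'E'
from bench import vision
import cv2,numpy as np
a=vision.get_image("scene")["image"][160:340,240:440,::-1];b=vision.get_image("wrist")["image"][:,:,::-1]
a=cv2.resize(a,(400,360),interpolation=cv2.INTER_CUBIC);b=cv2.resize(b,(400,300))
o=np.zeros((360,800,3),np.uint8);o[:,:400]=a;o[:300,400:]=b;cv2.imwrite("pics/d1.png",o)
E
```

```text
t 4.1 mid box [-60.4   6.9  81.4] jaw deg 36.7 F [-0.4 -0.   0.4]
to (-60,7.5,77) tool axes [ 0.7 -0.3  4.4]  10mm box x in tool: [8.02 5.97 0.11]
```

View pics/d1.png

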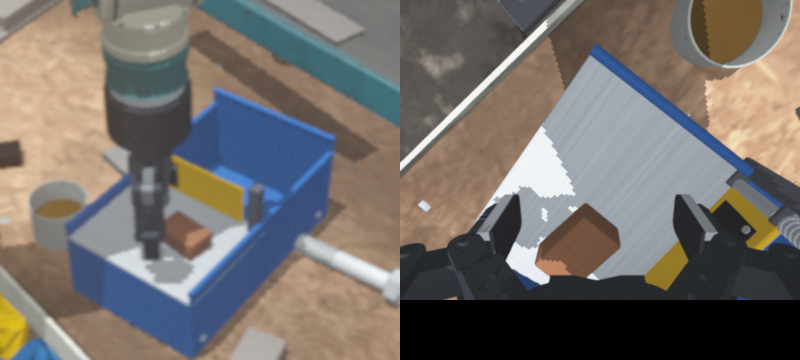

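In the left half, B (the near finger) stands behind the block. In the right half, B is at (505,230) behind the block at (580,240), and A at (695,220) faces the black pad. I'll lower slightly and start pushing.

```bash
python3 -m pendant '{"xyz":[[0,0,3],[3.2,2.4,0],[3.2,2.4,0],[3.2,2.4,0],[3.2,2.4,0]],"twist":[0,0,0,0,0]}' 1 >/dev/null
python3 st.py;python3 -m pendant '{"xyz":[[3.2,2.4,0],[3.2,2.4,0]],"twist":[0,0]}' 1 >/dev/null
python3 st.py
```

```text
t 4.825 mid box [-43.6   5.8  80.7] jaw deg 36.7 F [-4.2 -0.   2.5]
to (-60,7.5,77) tool axes [-12.2 -11.2   3.5]  10mm box x in tool: [8.02 5.97 0.1 ]
t 5.075 mid box [-37.1   6.8  80.2] jaw deg 36.7 F [-5.6 -1.5  3. ]
to (-60,7.5,77) tool axes [-17.9 -14.2   3. ]  10mm box x in tool: [8.02 5.97 0.06]
```

```bash
python3 -m pendant '{"xyz":[[3.2,2.4,0.5],[3.2,2.4,0.5],[3.2,2.4,0]],"twist":[0,0,0]}' 1 >/dev/null
python3 st.py
cat > look.py <<'E'
import sys,cv2,numpy as np
from bench import vision
b=vision.get_image("wrist")["image"][:,:,::-1]
a=vision.get_image("side")["image"][160:310,220:420,::-1]
a=cv2.resize(a,(400,300),interpolation=cv2.INTER_CUBIC)
cv2.imwrite(sys.argv[1],np.hstack([a,cv2.resize(b,(400,300))]))
E
python3 look.py pics/e1.png
```

```text
t 5.45 mid box [-28.6   7.2  77.9] jaw deg 36.7 F [-7.7 -3.2  2.3]
to (-60,7.5,77) tool axes [-25. -19.   1.]  10mm box x in tool: [ 8.02  5.97 -0.03]
```

View pics/e1.png

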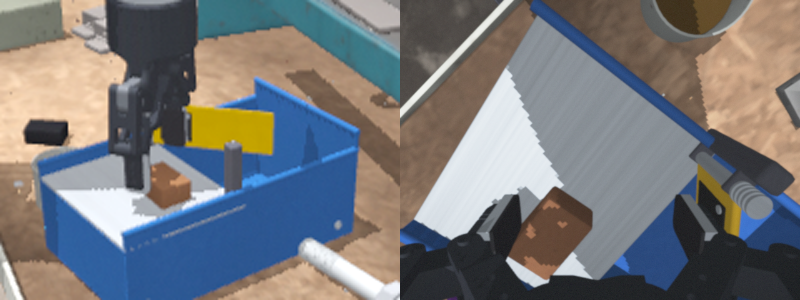

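The flap is well open (about 0.9 rad), clear of the block. The block at (550,233) in the right half has squared up. I'll measure it numerically.

```bash
cat > blk.py <<'E'
from bench import bot,vision
from geo import *
import cv2
p=np.array([529.3,-103.4,.228]);s=bot.observe();d=vision.get_image("wrist")
M=np.eye(4);M[:3,:3]=s['ee_rot'];M[:3,3]=s['tool_pos'];C=M@np.array(d["tool_from_camera"])
W=dict(R=C[:3,:3].T,t=-C[:3,:3].T@C[:3,3],**{k:d[k] for k in("fx","fy","cx","cy")})
h=cv2.cvtColor(d["image"],cv2.COLOR_RGB2HSV);m=cv2.inRange(h,(0,70,40),(14,255,255))
q=Rz(p[2]).T@(np.array(s['tool_pos'])-[p[0],p[1],0])
U=Rz(p[2]).T@np.array(s['ee_rot']);tip=q[:2]-42.5*U[:2,0]+11*U[:2,1]
pc=proj(W,[Rz(p[2])@np.r_[tip+[15,0],90]+[p[0],p[1],0]])[0]
m=cv2.morphologyEx(m,cv2.MORPH_CLOSE,np.ones((9,9)))
cs=[c for c in cv2.findContours(m,0,2)[0] if cv2.contourArea(c)>800]
if cs:
    c=min(cs,key=lambda c:np.linalg.norm(c[:,0].mean(0)-pc));B=(ray(W,c[:,0],100)-[p[0],p[1],0])@Rz(p[2])
    print("block",cv2.contourArea(c),cv2.minAreaRect(B[:,:2].astype(np.float32)),"bounds",B.min(0)[:2].round(),B.max(0)[:2].round())
print("tipB",tip.round(1),pc.round())
Y=cv2.inRange(h,(20,120,90),(34,255,255));print("yellow",Y.sum()//255)
E
python3 blk.py
```

```text
block 11111.0 ((-42.6912841796875, -16.70578956604004), (30.950700759887695, 51.5692253112793), 0.6119474768638611) bounds [-58. -42.] [-27.   9.]
tipB [-55.7 -27.1] [233. 382.]
yellow 2521
```

```bash
python3 -m pendant '{"xyz":[[3,-4,0],[0,0,0],[3.4,2.1,0],[3.4,2.1,0],[3.4,2.1,0],[3.4,2.1,0]],"twist":[0.09,0,0,0,0,0]}' 1 >/dev/null
python3 st.py;python3 blk.py
```

```text
t 6.35 mid box [-19.9  11.1  75.5] jaw deg 31.2 F [-8.9 -1.2  7.8]
to (-60,7.5,77) tool axes [-36.2 -17.7  -0.6]  10mm box x in tool: [ 8.55  5.18 -0.22]
block 10826.5 ((-36.43421936035156, -16.180871963500977), (52.809024810791016, 29.813140869140625), 89.552978515625) bounds [-51. -43.] [-21.  10.]
tipB [-50.5 -20.3] [233. 382.]
yellow 1092
```

```bash
python3 -m pendant '{"xyz":[[0,0,-2],[0,0,-2],[3.4,2.1,0],[3.4,2.1,0]],"twist":[0,0,0,0]}' 1 >/dev/null
python3 st.py;python3 blk.py; python3 look.py pics/e2.png
```

```text
t 6.9 mid box [-13.2   9.7  78.3] jaw deg 31.1 F [-4.9 -3.1  1.5]
to (-60,7.5,77) tool axes [-41.2 -22.3   2.6]  10mm box x in tool: [ 8.56  5.17 -0.27]
block 10640.5 ((-29.565860748291016, -16.672494888305664), (52.76502990722656, 29.677743911743164), 89.99053192138672) bounds [-44. -43.] [-15.  10.]
tipB [-43.9 -21.6] [234. 377.]
yellow 1452
```

View pics/e2.png

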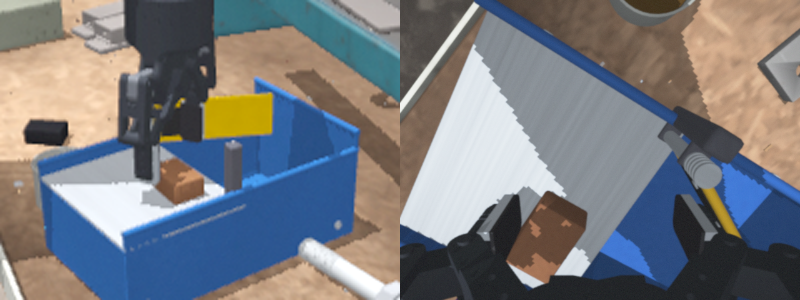

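The flap is wide open, held by A at (690,225) in the right half, and the block is square with B on its back. Continuing.

```bash
python3 -m pendant '{"xyz":[[3.4,2.1,-0.3],[3.4,2.1,-0.3],[3.4,2.1,-0.3],[3.4,2.1,-0.3],[3.4,2.1,-0.3]],"twist":[0,0,0,0,0]}' 1 >/dev/null
python3 st.py;python3 blk.py
```

```text
t 7.675 mid box [ 8.7  9.4 79.5] jaw deg 31.1 F [-2.5 -2.7  0.1]
to (-60,7.5,77) tool axes [-59.7 -33.8   4.2]  10mm box x in tool: [ 8.56  5.16 -0.24]
block 10639.0 ((-7.874484062194824, -17.30706024169922), (30.107242584228516, 52.842288970947266), 0.1592024713754654) bounds [-23. -44.] [7. 9.]
tipB [-22. -22.] [235. 375.]
yellow 2882
```

```bash
python3 -m pendant '{"xyz":[[3.4,2.1,-0.2],[3.4,2.1,-0.2],[3.4,2.1,-0.2],[0,0,0]],"twist":[0,0,0,0]}' 1 >/dev/null
python3 st.py;python3 blk.py;python3 look.py pics/e3.png
```

```text
t 8.225 mid box [23.5  9.  80.4] jaw deg 31.1 F [-0.9 -2.1 -0.3]
to (-60,7.5,77) tool axes [-72.2 -41.9   5.2]  10mm box x in tool: [ 8.56  5.17 -0.21]
block 10665.0 ((6.071128845214844, -17.73142433166504), (30.89710235595703, 54.51345443725586), 0.7282861471176147) bounds [ -9. -45.] [21. 10.]
tipB [ -7.2 -22.4] [236. 374.]
yellow 5560
```

View pics/e3.png

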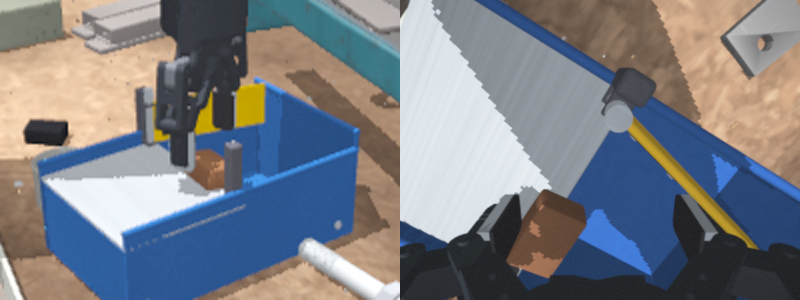

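The block is at the deck edge. The flap is held at about 1.3 rad, with roughly 2 N of side force showing contact. Pushing the last bit.

```bash
python3 -m pendant '{"xyz":[[2.6,1.6,0],[2.6,1.6,0],[0,0,0]],"twist":[0,0,0]}' 1 >/dev/null
python3 st.py;python3 blk.py
```

```text
t 8.75 mid box [29.7  9.  80.4] jaw deg 31.1 F [-1.1 -1.7 -0.7]
to (-60,7.5,77) tool axes [-77.5 -45.    5.3]  10mm box x in tool: [ 8.56  5.17 -0.21]
block 4598.0 ((23.861255645751953, 12.138566017150879), (30.582923889160156, 19.851459503173828), 85.7959976196289) bounds [13. -4.] [34. 28.]
tipB [ -1.  -22.4] [236. 374.]
yellow 6788
```

```bash
python3 look.py pics/e4.png
```

```text
(no output)
```

View pics/e4.png

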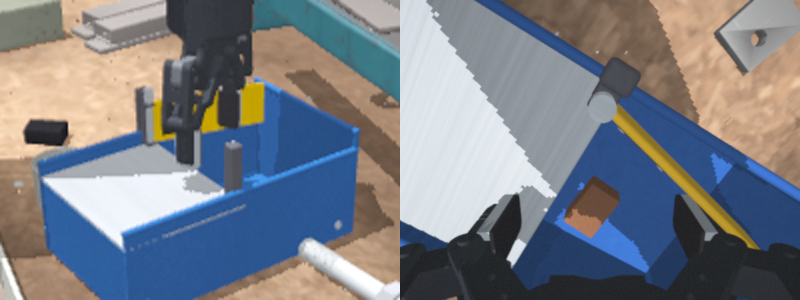

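The block lies on the pit floor, at (592,205) in the right half. Lifting straight up lets the flap swing shut.

```bash
python3 -m pendant '{"xyz":[[0,0,-25],[0,0,-35],[0,0,-40],[0,0,-40],[0,0,-20],[0,0,0],[0,0,0],[0,0,0],[0,0,0],[0,0,0]],"twist":[0,0,0,0,0,0,0,0,0,0]}' >/dev/null
python3 -m pendant '{"xyz":[[0,0,0],[0,0,0],[0,0,0],[0,0,0],[0,0,0],[0,0,0],[0,0,0],[0,0,0]],"twist":[0,0,0,0,0,0,0,0]}' >/dev/null
python3 st.py;python3 look.py pics/e5.png
```

```text
t 11.15 mid box [ 31.6  15.3 239.6] jaw deg 31.3 F [-0.8  0.6 -0.2]
to (-60,7.5,77) tool axes [-79.1 -38.5 164.8]  10mm box x in tool: [ 8.55  5.18 -0.24]
```

View pics/e5.png

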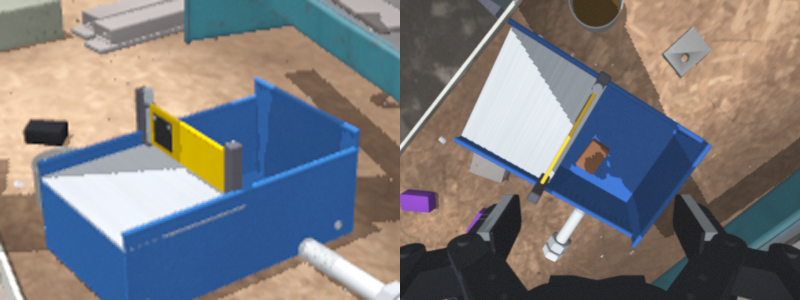

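The flap is shut across the gate, the block lies in the pit at (593,155) in the right half, the neighbours look undisturbed, and the fingers are clear.

```bash
python3 -c "
from bench import close_job
print(close_job())"
```

```text
the job is handed in; nothing more can be done
None
```

The rusty block is in the scrap box and the job is handed in, at about 11 s on the robot clock against the 35 s limit. No verdict was reported.

With the gripper fully open, one finger pushed the flap open at its rubber pad and held it. The other finger pushed the block straight along the deck and over the edge into the pit. I then lifted straight up and the flap swung shut.

- **Last pictures:** the flap lies across the gate and the block is on the pit floor. The bolt and the drilled plate look untouched. The tin and the offcut are only partly in view, and I measured none of the four.
- **Not measured:** I judged the flap's open angle (about 1.3 rad at the drop) from the pictures and the fingers' geometry. That the finger was holding it is inferred from about 2 N of side force. Contact between the block and a finger or the flap could not be read directly; the pictures showed a clear gap between block and flap.
- **Oddities on the way:** the wrist view and the fixed cameras disagreed by about 2 mm on the box position, so I used a value in between. Mid-push the upward force on the tool briefly reached about 8 N. Its cause is unknown, and raising the fingers about 3 mm cleared it.

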